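Run the ring gauge round a bent rod to its stop

TASK

A freshly bent rod is clamped in the checking jig with the ring gauge already threaded on it near the right-hand post. Check the bends: take the gauge by its flat grip and run it along the rod, round both bends, until it rests against the stop collar at the other end, then let go and leave it hanging there. Go gently by feel, never pressing the ring against the rod or the stop with more than 15 N, and do not disturb the other things on the bench.

Things in the scene. Friction and masses are not known exactly. Their poses are not given: they have to be found in the camera images.
- jig: Checking jig, fixed: plywood board 180 (x) x 410 (y) x 18 mm, origin at the centre of its underside, z up. A level round steel rod, 10 mm thick, axis 125 mm up, runs between wooden posts 40 x 26 mm, 137 mm high, at (x, y) = (-40, -178) and (40, 178) mm. From above it is a Z with two equal 60 degree bends of 25 mm centre-line radius.
- rod_start (a point): Rod's axis at the inner face of the first post (x -40, y -165, z 125 mm in the jig); axes as the jig's. The first leg runs straight along +y from here; at the first bend the rod turns 60 degrees towards the jig's +x; the straight middle leg slants across; the second bend turns back along +y, to the last leg at x = +40 mm.
- rod_middle (a point): A fixed point half-way between the posts (x 0, y 0, z 125 mm in the jig; axes as the jig's), not a mark on the rod. The rod was bent by hand: its slanting part (both bends together) crosses x = 0 anywhere from 55 mm before to 55 mm after this point in y, which is not measured and must be found. Produced straight, the legs meet 23.1 mm before and after that crossing in y. All else is true.
- stop_face (a point): Centre, on the rod's axis, of the flat face (looking along -y) of the stop collar: steel, 28 mm across, 18 mm long, fixed round the last leg just before the second post; x 40, y 147, z 125 mm in the jig. Axes as the jig's.
- gauge_hole (a point): Centre of the hole of the ring gauge, loose on the rod: dark steel, about 150 g, 10 mm thick, ring 34 mm outside, hole 15 mm (2.5 mm free all round the rod). y: hole's axis, z: up to the grip. It hangs with this point 2.5 mm below the rod's axis. It jams on the rod if more than about 20 degrees askew, so it must be turned with the bends.
- gauge_grip (a point): Centre of the gauge's flat upright grip, 18 (x) x 10 (y) mm, 42 mm above the hole's centre; the grip reaches from 16 to 60 mm above the hole's centre. Axes as gauge_hole. A round weight, 24 mm across, reaches 47 mm below the hole's centre and keeps the gauge upright.
- tape_measure: Bystander: black tape measure 37 x 93 x 68 mm standing in front of the jig; origin at the centre of its underside.
- sanding_block: Bystander: wooden sanding block 65 x 112 x 37 mm lying behind the jig; origin at the centre of its underside.
Not all that is in view belongs to the job. Of the things like the part that bears gauge_hole, leave any that is blue, purple or yellow; of the rest the smaller one is meant.

How it is judged:
On the way, in this order (a step that is already met when the one before it is completed fails the run):
1. the gauge has passed the first bend and is on the slanting middle of the rod (x of gauge_hole in the frame of jig between -0.012 and 0.028 m), for 0.1 s.
2. the gauge has passed the second bend and is on the last leg (x of gauge_hole in the frame of jig above 0.032 m and y of gauge_hole in the frame of jig above 0.095 m), for 0.1 s.
At the end, for the whole second after the job is handed in: The gauge hangs released on the last leg of the rod, upright within about 28 degrees, its face within 5 mm of the stop collar (hole centre at most 10 mm from the stop's face along the rod) (y of gauge_hole in the frame of stop_face between -0.01 and 0 m and distance between gauge_hole and stop_face below 0.015 m and angle between gauge_hole's own z axis and vertical below 0.5 rad and contact force between the fingers and jig below 0.5 N); the robot touches nothing.
It fails at once if the ring is forced: more than 15 N between the jig (rod, stop, posts, board) and anything else (contact force between jig and anything else above 15 N).
It fails at once if the tape measure is disturbed (moved more than 15 mm) (distance of tape_measure from where it was at the start of the episode above 0.015 m).
It fails at once if the sanding block is disturbed (moved more than 15 mm) (distance of sanding_block from where it was at the start of the episode above 0.015 m).
It also fails if it takes over 72 s, if anything falls off the work surface, if the arm or the gripper's body presses on something with over 40 N, if the wrist force passes 120 N, or if a joint passes its speed limit or range.

ROBOT

A 7-joint arm with a two-finger parallel gripper is mounted at the origin on a cart in front of the work surface, level with it; the furniture and walls round the work are solid. World frame = base frame: x ahead of the robot, y to its left, z up, the work surface at z = 0. Lengths are in m, angles in rad, forces in N, time in s.
With the tool pointing down it reaches from about 0.35 to 0.775 m from the base axis. Payload 3.1 kg.
Tool frame: the origin (TCP) lies between the finger pads; the fingertips stand 8 mm ahead of it and the grasp point (between the pads) lies 11 mm behind it (robot.tcp_to_tips is the z of the fingertips in the tool frame, in m); z points along the fingers, y is the line along which they close (so a half turn about z gives the same grasp; the last joint's range is limited). The gripper opens to 85 mm and grips with 20 to 120 N. Pads are 22 mm wide; open, the fingers measure 114 mm over their backs; the gripper's body (76 mm by 85 mm) begins 54 mm behind the grasp point. The pads swing forward as they close: fully open they stand 13 mm farther back than shut.
Start: joints at [-1.169, 0.311, 0.014, 1.512, -0.004, 1.319, -0.027], TCP at [0.236, 0.497, 0.239] pointing down, gripper open.
Joint ranges: [-2.7, 2.7], [-0.3, 1.91], [-1.27, 1.3], [0.12, 2.57], [-1.44, 4.58], [0.2, 2.03], [-3.05, 3.05]. Speed limits (rad/s): [2.79, 2.79, 3.14, 3.14, 3.14, 3.14, 3.14].

INTERFACE

Orientations are given as a 3x3 rotation matrix whose columns are the frame's x, y, z axes.
In Python, from plant import robot, vision, workorder gives the robot as it stands.
- The arm moves only by the tool jog_arm, never from a script. Its argument "increments" is a list that holds one entry, the list of rows, each a list of 7 numbers: the shift along the tool's x, y, z in units of 40 mm (1.0 is 40 mm), then the turn, a rotation vector about the tool's x, y, z in units of 6 degrees (1.0 is 6 degrees), then the finger opening in mm, from 0 to 85.4. A call has 1 to 5 rows; each row is the pose to reach, as a shift and turn from the pose commanded when the call began, along the tool's axes at that moment; what a row does not reach only later rows make up. A row lasts 1/10 s, in which the tool goes at most 50 mm and 8.59 degrees, less where a joint would pass 70% of its speed; a pose out of reach is approached as far as the arm can. A call with a gripper value outside its range is refused whole. The fingers move at their own pace and stop on an object; "squeeze" is the grip in N (left out, the last holds). Time passes only in rows, so rows that repeat a pose let the fingers close. It gives the time, the measured TCP pose, the force, the opening and the grip force at its end, in the units of the state.
- robot.read_state(): the state, without advancing time (a new reading comes with each control period).
- vision.snapshot(name): name is "scene" or "top" or "wrist"; returns (picture, depth): 400x640x3 uint8, blue, green, red; 400x640 float32, m along the optical axis (not along the pixel's ray), 0 where there is no reading.
- vision.camera_params(name): a dict with "intrinsics" (3x3 intrinsics, pixels), "extrinsics" (4x4, takes a point from camera to world coordinates); the wrist camera has in their place "T_tool_cam" (4x4, takes a point from camera to tool coordinates, whose origin is the TCP and whose axes are the flange's). Camera axes: x right, y down, z forward; pixel columns grow to the right and rows downward; lengths in m; the calibration is good to about 2 mm. A picture is of the moment at which its call begins: read the wrist's pose just before it. camera_params takes no time and is no camera call.
- workorder.hand_in(): hands the job in; it is judged then, once.
Trained networks look in the newest picture that a camera, given by its name, has taken for a name from the list of things; names that differ only in an ending like _2 or _b are one class to them, and where a whole thing is asked for, a point or a joint stands for the part that bears it (a point fixed in the world has none). Each returns a list of dicts, best first, with "score" (0 to 1); they miss things now and then, are a little off and sometimes report something else, mostly with a low value. They report only what shows in the picture. A call takes as long as a camera call. They do not tell look-alikes from the thing itself.
- vision.search_frame(camera, label): "position" ([x, y, z] in m, in world coordinates, good to about 4 mm: the middle of the surface that is visible of it).
- vision.masks_of(camera, label): "pixels" (400x640 bool, what is visible of it).
- vision.mark_of(camera, label): "position" ([x, y, z] in m, in world coordinates, good to about 4 mm: a listed point, or the origin of a listed thing).
The state is a dict: "time_s": time; "joint_pos": joint angles; "dq": joint speeds; "tau": joint torques, N m; "ee_pos": TCP position; "tcp_rot": TCP orientation; "ft_force": force on the tool from outside, world axes, zero at the start; "ft_torque": the same for the moment, N m; "grip_width": opening from 0.0 (shut) to 1.0 (fully open); "grasp_force": force on a finger pad.
Only numpy, scipy, OpenCV 4.12 (cv2) and the standard library are available. Lean on these libraries where they do the work, as an engineer would, in place of code of your own. Each camera call takes 0.05 s, during which the arm holds its last target. There are 200 camera calls.

## Working session

There is one attempt and no reset: what is moved stays moved. The work goes in short steps, Python scripts to look and compute and a tool call to move; the robot and the scene stay as the last step left them, time stands still between calls to the robot, and variables do not carry over. Pictures are saved under pics/ and viewed, at most 10 in all, crops included, and the job is handed in when it is done.

Besides the shell and the picture viewer there is one more tool, called in YAML: its name, and indented under it one key for each argument. jog_arm: Moves the arm, as the interface text tells. Its arguments: {"type":"object","properties":{"increments":{"type":"array","items":{"type":"array","items":{"type":"array","items":{"type":"number"}}}},"squeeze":{"type":"number"}},"required":["increments"]}

```bash
mkdir -p pics; ls; python3 - <<'E'
from plant import robot, vision, workorder
import cv2,numpy as np
for c in ("scene","top"):
    p,d=vision.snapshot(c); cv2.imwrite(f"pics/{c}0.png",p); np.save(f"{c}_d.npy",d); np.save(f"{c}_p.npy",p)
    for l in ("jig","rod_start","rod_middle","stop_face","gauge_hole","gauge_grip","tape_measure","sanding_block"):
        r=vision.mark_of(c,l); print(c,l,[(np.round(x["position"],3).tolist(),round(x["score"],2)) for x in r[:4]])
s=robot.read_state(); print(s["time_s"],s["ee_pos"],s["tcp_rot"],s["ft_force"],robot.tcp_to_tips)
print(vision.camera_params("top"))
E
```

```text
pics
scene jig [([0.538, 0.03, 0.003], 0.71)]
scene rod_start []
scene rod_middle [([0.537, 0.035, 0.123], 0.65)]
scene stop_face [([0.604, 0.165, 0.126], 0.85), ([0.474, -0.093, 0.123], 0.2)]
scene gauge_hole [([0.474, -0.092, 0.125], 0.85), ([0.535, -0.249, 0.068], 0.76), ([0.456, -0.246, 0.057], 0.76), ([0.354, -0.081, 0.044], 0.64)]
scene gauge_grip [([0.46, -0.249, 0.115], 0.91), ([0.361, -0.005, 0.089], 0.87), ([0.36, -0.076, 0.085], 0.71), ([0.539, -0.247, 0.131], 0.59)]
scene tape_measure [([0.4, 0.16, 0.002], 0.65)]
scene sanding_block [([0.674, -0.092, -0.006], 0.67)]
top jig [([0.539, 0.031, -0.003], 0.87)]
top rod_start [([0.468, -0.136, 0.126], 0.71)]
top rod_middle [([0.538, 0.025, 0.127], 0.81)]
top stop_face [([0.605, 0.166, 0.126], 0.9)]
top gauge_hole [([0.455, -0.245, 0.064], 0.69), ([0.538, -0.246, 0.066], 0.57), ([0.359, -0.078, 0.046], 0.56), ([0.475, -0.092, 0.123], 0.54)]
top gauge_grip [([0.54, -0.248, 0.13], 0.67), ([0.356, -0.077, 0.086], 0.65), ([0.356, -0.004, 0.088], 0.65), ([0.453, -0.242, 0.116], 0.63)]
top tape_measure [([0.402, 0.167, 0.0], 0.89)]
top sanding_block [([0.681, -0.088, -0.0], 0.84)]
0.9 [0.236158   0.49675428 0.23933553] [[-9.03170177e-01  4.29282687e-01  7.94335617e-05]
 [ 4.29282692e-01  9.03170176e-01  5.96049759e-05]
 [-4.61546397e-05  8.79328898e-05 -9.99999995e-01]] [ 0.25466374  0.07202272 -0.47831961] 0.008
{'intrinsics': array([[376.39159333,   0.        , 315.37630649],
       [  0.        , 376.39159333, 200.25429959],
       [  0.        ,   0.        ,   1.        ]]), 'extrinsics': array([[ 0.12870534, -0.96942576,  0.20892257,  0.37986338],
       [-0.99166735, -0.12463554,  0.03258616, -0.02442609],
       [-0.00555069, -0.2113757 , -0.97738913,  0.97576573],
       [ 0.        ,  0.        ,  0.        ,  1.        ]])}
```

View pics/top0.png

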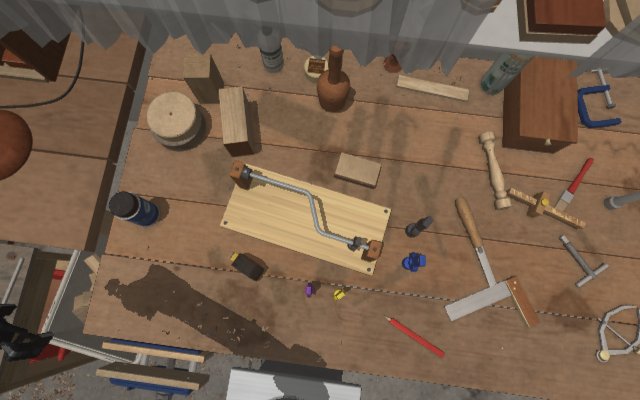

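View pics/scene0.png

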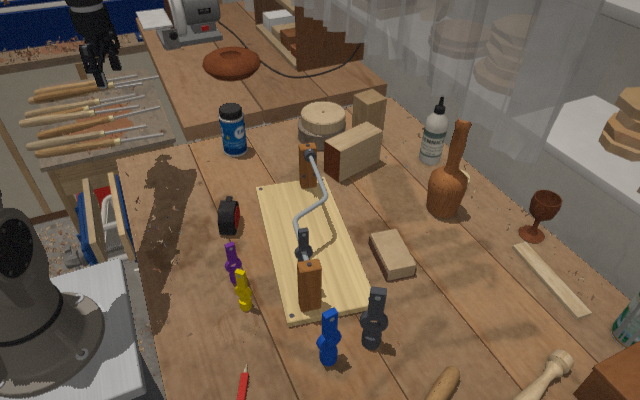

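The top view shows the jig at (305,217), with the wanted gauge on the rod next to the lower right post at (360,242). A larger dark gauge stands loose at (420,227), and blue, purple and yellow look-alikes are nearby. Next I fit the jig pose and the rod's bend offset from depth.

```bash
cat > h.py <<'E'
import numpy as np
from plant import robot, vision, workorder
def cloud(c,d):
    P=vision.camera_params(c); K=P["intrinsics"]; T=P["extrinsics"]
    v,u=np.nonzero(d>0); z=d[v,u]
    X=np.c_[(u-K[0,2])/K[0,0]*z,(v-K[1,2])/K[1,1]*z,z]
    return X@T[:3,:3].T+T[:3,3],u,v
def path(s,n=400):
    """rod centreline in jig, m: points & heading (0=+y, toward +x positive)"""
    R=.025;t=R*np.tan(np.pi/6);a=np.pi/3
    P=[];L=[]
    c1=np.array([-.04,s-.0231]);c2=np.array([.04,s+.0231]);m=np.array([np.sin(a),np.cos(a)])
    def line(p,q,h):
        for k in np.linspace(0,1,n//4): P.append(p+(q-p)*k);L.append(h)
    line(np.array([-.04,-.165]),c1-[0,t],0)
    for th in np.linspace(0,a,40): P.append(c1-[0,t]+R*np.array([1-np.cos(th),np.sin(th)]));L.append(th)
    line(c1+m*t,c2-m*t,a)
    for th in np.linspace(0,a,40): P.append(c2+[0,t]-R*np.array([1-np.cos(th),np.sin(th)]));L.append(th)
    P[-40:]=P[-40:][::-1];L[-40:]=L[-40:][::-1]
    line(c2+[0,t],np.array([.04,.147]),0)
    return np.array(P),np.array(L)
def rot(y): return np.array([[np.cos(y),-np.sin(y)],[np.sin(y),np.cos(y)]])
E
cat > fit.py <<'E'
from h import *
from scipy.optimize import least_squares
from scipy.spatial import cKDTree
for c in (["top"],["scene"],["top","scene"]):
    Q=[]
    for k in c:
        X,u,v=cloud(k,np.load(k+"_d.npy"))
        J=(X[:,:2]-[.538,.03])@rot(np.radians(-10))
        m=(abs(J[:,0])<.07)&(J[:,1]>-.1)&(J[:,1]<.14)&(X[:,2]>.115)&(X[:,2]<.140); Q.append(X[m])
    Q=np.vstack(Q)
    def f(p):
        W=path(p[3],800)[0]; J=(Q[:,:2]-p[:2])@rot(p[2]); return cKDTree(W).query(J)[0]
    best=min((least_squares(f,[.538,.03,np.radians(-10),s],loss="soft_l1",f_scale=.003,diff_step=1e-3,x_scale=[.01,.01,.05,.02]) for s in (-.04,-.02,0,.02,.04)),key=lambda r:r.cost)
    print(c,len(Q),best.x,np.degrees(best.x[2]),np.median(f(best.x)),np.median(Q[:,2]))
E
python3 fit.py
```

```text
['top'] 518 [ 0.53774134  0.03119262 -0.18271936 -0.02723206] -10.46904829275883 0.0023863711267441343 0.12918649144778682
['scene'] 450 [ 0.53759792  0.02544008 -0.18737749 -0.02554526] -10.735939359561469 0.0021720630324931147 0.12813015715730425
['top', 'scene'] 968 [ 0.53794288  0.03007514 -0.18472673 -0.02839228] -10.58406195856019 0.0024721286640436105 0.12869947792462305
```

jog_arm:
  increments:
    - [[-0.78, -0.72, -0.1, 0, 0, 0, 60], [-1.56, -1.43, -0.2, 0, 0, 0, 60], [-2.34, -2.15, -0.3, 0, 0, 0, 60], [-3.12, -2.86, -0.4, 0, 0, 0, 60], [-3.9, -3.58, -0.5, 0, 0, 0, 60]]

```text
time_s: 1.4
ee_pos: [0.3161, 0.2988, 0.2596]
tcp_rot: [[-0.903, 0.429, 0.001], [0.429, 0.903, 0.001], [-0.0, 0.001, -1.0]]
ft_force: [1.0, 1.4, 0.4]
grip_width: 0.705
grasp_force: 0.0
```

jog_arm:
  increments:
    - [[-0.78, -0.72, -0.1, 0, 0, 0, 60], [-1.56, -1.43, -0.2, 0, 0, 0, 60], [-2.34, -2.15, -0.3, 0, 0, 0, 60], [-3.12, -2.86, -0.4, 0, 0, 0, 60], [-3.9, -3.58, -0.5, 0, 0, 0, 60]]

```text
time_s: 1.9
ee_pos: [0.3954, 0.1025, 0.2798]
tcp_rot: [[-0.903, 0.429, 0.001], [0.429, 0.903, 0.001], [-0.001, 0.001, -1.0]]
ft_force: [-0.5, 0.7, -0.6]
grip_width: 0.697
grasp_force: 0.0
```

jog_arm:
  increments:
    - [[-0.78, -0.72, 0, 0, 0, -0.6, 60], [-1.56, -1.43, 0, 0, 0, -1.2, 60], [-2.34, -2.15, 0, 0, 0, -1.8, 60], [-3.12, -2.86, 0, 0, 0, -2.5, 60], [-3.9, -3.58, 0, 0, 0, -2.5, 60]]

```text
time_s: 2.4
ee_pos: [0.4749, -0.0936, 0.2796]
tcp_rot: [[-0.984, 0.179, 0.001], [0.179, 0.984, 0.0], [-0.001, 0.001, -1.0]]
ft_force: [-0.6, 1.8, 0.1]
grip_width: 0.703
grasp_force: 0.0
```

```bash
cat >> h.py <<'E'
def wcloud(d,s):
    P=vision.camera_params("wrist"); K=P["intrinsics"]; T=P["T_tool_cam"]
    v,u=np.nonzero(d>0); z=d[v,u]
    X=np.c_[(u-K[0,2])/K[0,0]*z,(v-K[1,2])/K[1,1]*z,z]@T[:3,:3].T+T[:3,3]
    return X@np.array(s["tcp_rot"]).T+s["ee_pos"],u,v
E
python3 - <<'E'
from h import *
import cv2
s=robot.read_state(); p,d=vision.snapshot("wrist"); cv2.imwrite("pics/w1.png",p)
X,u,v=wcloud(d,s); np.save("w1.npy",X)
print(vision.camera_params("wrist"))
m=(abs(X[:,0]-.4745)<.03)&(abs(X[:,1]+.092)<.03)&(X[:,2]>.155)&(X[:,2]<.2)
Q=X[m]; print(len(Q),np.median(Q,0),Q.min(0),Q.max(0))
t=Q[Q[:,2]>np.percentile(Q[:,2],90)-.006]; print(t[:,:2].mean(0),cv2.minAreaRect(t[:,:2].astype(np.float32)*1000))
for l in ("gauge_hole","gauge_grip"):
    print(l,[(np.round(x["position"],3).tolist(),round(x["score"],2)) for x in vision.mark_of("wrist",l)])
E
```

```text
{'intrinsics': array([[323.27700238,   0.        , 324.37892379],
       [  0.        , 323.27700238, 196.8807172 ],
       [  0.        ,   0.        ,   1.        ]]), 'T_tool_cam': array([[-3.26854569e-04, -9.63728604e-01, -2.66884003e-01,
         6.82424777e-02],
       [ 9.99999694e-01, -1.25394415e-04, -7.71901958e-04,
        -1.47043245e-03],
       [ 7.10438233e-04, -2.66884174e-01,  9.63728350e-01,
        -1.35144188e-01],
       [ 0.00000000e+00,  0.00000000e+00,  0.00000000e+00,
         1.00000000e+00]])}
406 [ 0.46999626 -0.09818409  0.18210941] [ 0.46345156 -0.10508293  0.15517131] [ 0.48179199 -0.09218203  0.18425713]
[ 0.47215217 -0.0988107 ] ((472.7882995605469, -99.00457763671875), (9.12002944946289, 17.75063705444336), 79.66451263427734)
gauge_hole [([0.357, -0.08, 0.047], 0.97), ([0.54, -0.248, 0.066], 0.84), ([0.474, -0.095, 0.118], 0.66), ([0.358, -0.005, 0.047], 0.56), ([0.453, -0.244, 0.062], 0.55)]
gauge_grip [([0.544, -0.249, 0.129], 0.95), ([0.358, -0.078, 0.086], 0.86), ([0.475, -0.094, 0.165], 0.64), ([0.458, -0.247, 0.12], 0.61), ([0.359, -0.006, 0.092], 0.55)]
```

View pics/w1.png

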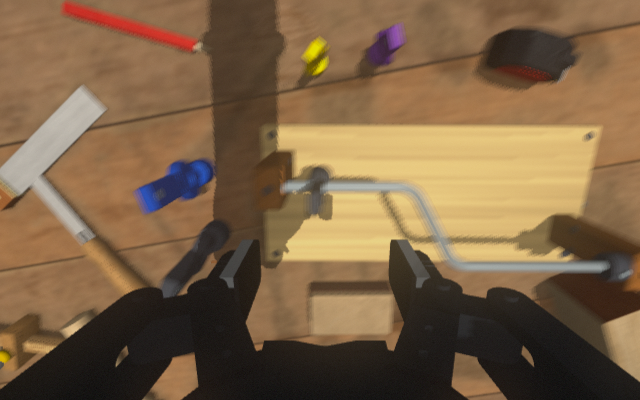

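The wrist view is slightly blurred. The gauge is at about (318,180) on the rod, with bends at (405,188) and (455,262) and the collar at (620,266). I'll retake it now that the arm has settled and fit again.

```bash
cat > wfit.py <<'E'
from h import *
import cv2
from scipy.optimize import least_squares
from scipy.spatial import cKDTree
for i in range(2): p,d=vision.snapshot("wrist")
s=robot.read_state(); p,d=vision.snapshot("wrist"); print(s["time_s"],s["ee_pos"],abs(s["dq"]).max(),s["ft_force"])
X,u,v=wcloud(d,s)
m=(abs(X[:,0]-.4745)<.03)&(abs(X[:,1]+.092)<.03)&(X[:,2]>.155)&(X[:,2]<.2)
Q=X[m]; t=Q[Q[:,2]>np.percentile(Q[:,2],90)-.006]; print("grip",np.median(t,0),cv2.minAreaRect(t[:,:2].astype(np.float32)*1000))
J=(X[:,:2]-[.538,.03])@rot(np.radians(-10))
m=(abs(J[:,0])<.07)&(J[:,1]>-.11)&(J[:,1]<.14)&(X[:,2]>.115)&(X[:,2]<.140); Q=X[m]
def f(p):
    return cKDTree(path(p[3],800)[0]).query((Q[:,:2]-p[:2])@rot(p[2]))[0]
b=min((least_squares(f,[.538,.03,np.radians(-10.4),q],loss="soft_l1",f_scale=.003,diff_step=1e-3,x_scale=[.01,.01,.05,.02]) for q in (-.04,-.027,-.015)),key=lambda r:r.cost)
print(len(Q),b.x,np.degrees(b.x[2]),np.median(f(b.x)),np.median(Q[:,2]))
print("cross0",b.x[:2]+rot(b.x[2])@[0,b.x[3]])
for l in ("gauge_hole","gauge_grip","stop_face","rod_start","rod_middle"):
    print(l,[(np.round(x["position"],3).tolist(),round(x["score"],2)) for x in vision.mark_of("wrist",l)])
E
python3 wfit.py
```

```text
2.65 [ 0.47424521 -0.09144944  0.27912054] 0.025557242823438683 [ 0.29890891  0.98354525 -0.41098058]
grip [ 0.47235381 -0.09889374  0.18258071] ((472.760009765625, -98.78119659423828), (9.79914665222168, 17.826580047607422), 78.88329315185547)
3102 [ 0.53591703  0.02876919 -0.18004886 -0.02656641] -10.316039703837586 0.0022392071490160903 0.12954391704855878
cross0 [0.53115958 0.00263222]
gauge_hole [([0.538, -0.25, 0.068], 0.9), ([0.356, -0.006, 0.048], 0.74), ([0.456, -0.245, 0.064], 0.67), ([0.358, -0.08, 0.047], 0.56)]
gauge_grip [([0.477, -0.095, 0.164], 0.85), ([0.356, -0.077, 0.086], 0.73), ([0.361, -0.007, 0.09], 0.68), ([0.542, -0.247, 0.13], 0.61), ([0.459, -0.249, 0.117], 0.55)]
stop_face [([0.607, 0.168, 0.127], 0.84)]
rod_start [([0.467, -0.127, 0.124], 0.7)]
rod_middle [([0.534, 0.029, 0.122], 0.57)]
```

jog_arm:
  increments:
    - [[0.01, -0.16, 0.8, 0, 0, 0, 46], [0.01, -0.16, 1.6, 0, 0, 0, 46], [0.01, -0.16, 2.3, 0, 0, 0, 46], [0.01, -0.16, 2.8, 0, 0, 0, 46], [0.01, -0.16, 3.05, 0, 0, 0, 46]]

```text
time_s: 3.45
ee_pos: [0.4715, -0.0974, 0.1555]
tcp_rot: [[-0.984, 0.18, -0.003], [0.18, 0.984, 0.001], [0.003, 0.0, -1.0]]
ft_force: [-0.3, 0.8, 1.6]
grip_width: 0.538
grasp_force: 0.0
```

```bash
python3 - <<'E'
from h import *
import cv2
for i in range(2): p,d=vision.snapshot("wrist")
s=robot.read_state(); p,d=vision.snapshot("wrist"); print(s["time_s"],s["ee_pos"],s["ft_force"])
cv2.imwrite("pics/w2.png",p)
X,u,v=wcloud(d,s)
m=(abs(X[:,0]-.4745)<.03)&(abs(X[:,1]+.095)<.016)&(X[:,2]>.17)&(X[:,2]<.19)
Q=X[m]; print("grip",len(Q),np.median(Q,0),cv2.minAreaRect(Q[:,:2].astype(np.float32)*1000))
E
```

```text
3.55 [ 0.47194412 -0.09770036  0.1562937 ] [-0.13003951 -0.31157971  0.21512863]
grip 1403 [ 0.46964086 -0.09845985  0.18244562] ((472.6054992675781, -98.9117431640625), (9.941489219665527, 18.46698570251465), 78.77942657470703)
```

View pics/w2.png

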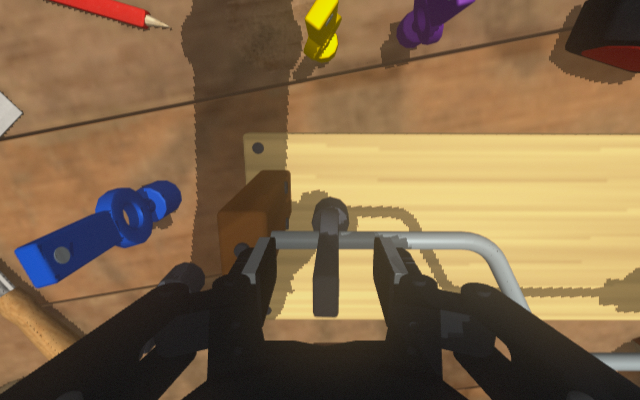

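The grip sits between the open fingers at (327,280), clear of the post. I close the fingers.

jog_arm:
  increments:
    - [[0, 0, 0, 0, 0, 0, 30], [0, 0, 0, 0, 0, 0, 14], [0, 0, 0, 0, 0, 0, 5], [0, 0, 0, 0, 0, 0, 5], [0, 0, 0, 0, 0, 0, 5]]
  squeeze: 30

```text
time_s: 4.1
ee_pos: [0.4738, -0.0986, 0.1584]
tcp_rot: [[-0.983, 0.181, 0.003], [0.181, 0.983, -0.0], [-0.003, 0.0, -1.0]]
ft_force: [0.9, 1.2, 4.9]
grip_width: 0.107
grasp_force: 34.8
```

jog_arm:
  increments:
    - [[0, 0, 0, 0, 0, 0, 5], [0, 0, 0, 0, 0, 0, 5], [0, 0, 0, 0, 0, 0, 5]]

```text
time_s: 4.4
ee_pos: [0.4738, -0.0986, 0.1584]
tcp_rot: [[-0.983, 0.181, 0.002], [0.181, 0.983, -0.0], [-0.002, 0.0, -1.0]]
ft_force: [0.1, 1.1, 6.4]
grip_width: 0.111
grasp_force: 34.9
```

jog_arm:
  increments:
    - [[0, 0, -0.04, 0, 0, 0, 5], [0, 0, -0.07, 0, 0, 0, 5], [0, 0, -0.07, 0, 0, 0, 5], [0, 0, -0.07, 0, 0, 0, 5]]

```text
time_s: 4.8
ee_pos: [0.4723, -0.0983, 0.1596]
tcp_rot: [[-0.983, 0.181, -0.001], [0.181, 0.983, 0.0], [0.001, -0.0, -1.0]]
ft_force: [-0.5, 0.1, -1.6]
grip_width: 0.112
grasp_force: 33.9
```

jog_arm:
  increments:
    - [[0, 0, -0.03, 0, 0, 0, 5], [0, 0, -0.03, 0, 0, 0, 5], [0, 0, -0.03, 0, 0, 0, 5]]

```text
time_s: 5.1
ee_pos: [0.4728, -0.0984, 0.1613]
tcp_rot: [[-0.983, 0.181, -0.0], [0.181, 0.983, 0.0], [0.0, -0.0, -1.0]]
ft_force: [-0.0, -0.0, -1.8]
grip_width: 0.112
grasp_force: 33.9
```

```bash
python3 - <<'E'
from h import *
vision.snapshot("wrist")
for i in range(3):
    vision.snapshot("wrist"); s=robot.read_state(); print(s["ee_pos"],s["ft_force"],s["tcp_rot"][:,2])
p,d=vision.snapshot("wrist")
X,u,v=wcloud(d,s)
J=(X[:,:2]-[.5359,.02877])@rot(-.18005)
m=(abs(J[:,0]+.04)<.012)&(J[:,1]>-.116)&(J[:,1]<-.075)&(X[:,2]>.123)&(X[:,2]<.140)
print(m.sum(),np.median(J[m],0),np.percentile(X[m,2],90)); q=J[m]
print(np.polyfit(q[:,1],q[:,0],1))
print((np.array(s["ee_pos"])[:2]-[.5359,.02877])@rot(-.18005))
E
```

```text
[ 0.47282478 -0.09838703  0.16127804] [ 0.17341154  0.10293461 -2.24790806] [-2.28577174e-05 -7.79575675e-06 -1.00000000e+00]
[ 0.47279172 -0.09835797  0.16126112] [-0.68716289  0.242334   -2.04348081] [-8.49974231e-05  1.90644248e-05 -9.99999996e-01]
[ 0.47282173 -0.09837443  0.16128487] [-0.43553785  0.01723569 -2.23858424] [-6.73071036e-06  3.03203064e-05 -1.00000000e+00]
1326 [-0.0404995  -0.09542179] 0.13086705903014506
[ 0.00201876 -0.03990038]
[-0.03928973 -0.13638508]
```

```bash
cat > plan.py <<'E'
# usage: plan.py a1,a2,.. [dx dy]  (arc positions in mm from rod start; correction in jig mm) -> rows from the tracked commanded pose; saves last as commanded
from h import *
import sys,json
C=json.load(open("cmd.json")); O=np.array(C["o"]);Y=C["yaw"];S=C["s"]
P,L=path(S,4000); A=np.r_[0,np.cumsum(np.linalg.norm(np.diff(P,axis=0),axis=1))]*1000
corr=np.array([float(x) for x in sys.argv[2:4]])/1000 if len(sys.argv)>3 else np.zeros(2)
p0=np.array(C["p"]);th0=C["th"]
ang=Y+np.pi/2-th0   # world angle of tool y
ty=np.array([np.cos(ang),np.sin(ang)]); tx=np.array([-np.sin(ang),np.cos(ang)])  # tool x = y cross z(down)
rows=[]
for a in map(float,sys.argv[1].split(",")):
    j=np.array([np.interp(a,A,P[:,0]),np.interp(a,A,P[:,1])])+corr; th=np.interp(a,A,L)
    w=O+rot(Y)@j; d=w-p0
    rows.append([round(float(d@tx)/.04,2),round(float(d@ty)/.04,2),0,0,0,round(float(np.degrees(th-th0))/6,2),5])
print(rows); r=rows[-1]
C["p"]=(p0+.04*(r[0]*tx+r[1]*ty)).tolist(); C["th"]=th0+np.radians(6*r[5]); json.dump(C,open("cmd.json","w"))
print("cmd",np.round(C["p"],4),"th",np.degrees(C["th"]),"jig",j,"arcs",[round(float(x),1) for x in np.interp([S-.0231-.01443,S-.0231+.00721],P[:,1],A)],"total",A[-1])
E
cat > fb.py <<'E'
# ee position in jig & lateral deviation from path
from h import *
import json
C=json.load(open("cmd.json")); s=robot.read_state()
R=rot(C["yaw"]); j=(np.array(s["ee_pos"][:2])-C["o"])@R; f=np.array(s["ft_force"])
print("t",s["time_s"],"jig",np.round(j*1000,1),"z",s["ee_pos"][2],"Fjig",np.round(f[:2]@R,1),round(f[2],1),"T",np.round(s["ft_torque"],2))
E
python3 - <<'E'
import json
json.dump(dict(o=[.5359,.02877],yaw=-.18005,s=-.0266,p=[.4728,-.0984],th=0.),open("cmd.json","w"))
E
python3 - <<'E'
# sanity: tool x sign
import numpy as np
a=np.radians(79.7); print(-np.sin(a),np.cos(a))
E
python3 plan.py 40,52,64,76,88,96 | tail -1; python3 - <<'E'
import json
json.dump(dict(o=[.5359,.02877],yaw=-.18005,s=-.0266,p=[.4728,-.0984],th=0.),open("cmd.json","w"))
E
python3 plan.py 40,52,64,76,88
```

```text
-0.9838850379335417 0.17880221511634958
cmd [ 0.4841 -0.0317] th 0.0 jig [-0.04  -0.069] arcs [100.9, 127.0] total 352.80531085319853
[[0.02, 0.29, 0, 0, 0, 0.0, 5], [0.02, 0.59, 0, 0, 0, 0.0, 5], [0.02, 0.89, 0, 0, 0, 0.0, 5], [0.02, 1.19, 0, 0, 0, 0.0, 5], [0.02, 1.49, 0, 0, 0, 0.0, 5]]
cmd [ 0.4827 -0.0396] th 0.0 jig [-0.04  -0.077] arcs [100.9, 127.0] total 352.80531085319853
```

jog_arm:
  increments:
    - [[0.02, 0.29, 0, 0, 0, 0, 5], [0.02, 0.59, 0, 0, 0, 0, 5], [0.02, 0.89, 0, 0, 0, 0, 5], [0.02, 1.19, 0, 0, 0, 0, 5], [0.02, 1.49, 0, 0, 0, 0, 5]]

```text
time_s: 5.85
ee_pos: [0.4831, -0.0379, 0.1613]
tcp_rot: [[-0.984, 0.18, -0.0], [0.18, 0.984, 0.0], [0.0, 0.0, -1.0]]
ft_force: [-0.2, 0.3, -1.5]
grip_width: 0.113
grasp_force: 33.8
```

```bash
python3 fb.py; python3 plan.py 92,97,101,105,108
```

```text
t 5.85 jig [-40.  -75.1] z 0.16126638237287236 Fjig [-0.3  0.3] -1.5 T [ 0.01 -0.03 -0.01]
[[-0.0, 0.1, 0, 0, 0, 0.0, 5], [-0.0, 0.22, 0, 0, 0, 0.0, 5], [-0.0, 0.32, 0, 0, 0, 0.05, 5], [-0.01, 0.42, 0, 0, 0, 1.58, 5], [-0.03, 0.49, 0, 0, 0, 2.72, 5]]
cmd [ 0.4874 -0.0206] th 16.32 jig [-0.03898699 -0.0570968 ] arcs [100.9, 127.0] total 352.80531085319853
```

```bash
cat > refit.py <<'E'
from h import *
import json
from scipy.optimize import least_squares
from scipy.spatial import cKDTree
C=json.load(open("cmd.json"))
vision.snapshot("wrist"); s=robot.read_state(); p,d=vision.snapshot("wrist")
X,u,v=wcloud(d,s); Rj=rot(C["yaw"]); J=(X[:,:2]-C["o"])@Rj; e=(np.array(s["ee_pos"][:2])-C["o"])@Rj
m=(abs(J[:,0])<.056)&(J[:,1]>-.15)&(J[:,1]<.14)&(X[:,2]>.124)&(X[:,2]<.134)&(np.linalg.norm(J-e,axis=1)>.022)
m&=cKDTree(path(C["s"],800)[0]).query(J)[0]<.012
Q=J[m]
def f(p): return cKDTree(path(p[3],800)[0]).query((Q-p[:2])@rot(p[2]))[0]
b=least_squares(f,[0,0,0,C["s"]],loss="soft_l1",f_scale=.003,diff_step=1e-3,x_scale=[.01,.01,.05,.02])
print(m.sum(),"dx,dy mm",b.x[:2]*1000,"dyaw deg",np.degrees(b.x[2]),"s",b.x[3]*1000, "dy+ds",(b.x[1]+b.x[3]-C["s"])*1000,"ee",e*1000)
E
python3 - <<'E'
import json
json.dump(dict(o=[.5359,.02877],yaw=-.18005,s=-.0266,p=[.4827,-.0396],th=0.),open("cmd.json","w"))
E
python3 refit.py; python3 fb.py
```

```text
3894 dx,dy mm [-0.75913734 -0.33801642] dyaw deg 0.12139841169327577 s -24.973457724824716 dy+ds 1.2885258579239216 ee [-40.06740218 -72.22447858]
t 5.95 jig [-40.1 -73.6] z 0.16114433877063067 Fjig [0.1 1.1] -2.5 T [-0.01 -0.   -0.05]
```

```bash
for i in 1 2 3; do python3 refit.py; python3 fb.py; done
```

```text
3975 dx,dy mm [-0.77240861 -0.78813176] dyaw deg 0.15197104353640953 s -24.39044355379227 dy+ds 1.4214246846159309 ee [-40.01471212 -75.3756389 ]
t 6.05 jig [-40.  -76.6] z 0.16126763554023368 Fjig [-0.5 -0.8] -1.9 T [-0.05  0.01  0.04]
4079 dx,dy mm [-0.74523872 -0.22044674] dyaw deg 0.13780706791407354 s -24.84206900019175 dy+ds 1.537484262257107 ee [-39.9473739  -77.30907791]
t 6.15 jig [-40.  -77.6] z 0.16133108890118825 Fjig [ 0.1 -0.4] -1.8 T [-0.02  0.03  0.01]
4086 dx,dy mm [-0.82103956 -0.9581171 ] dyaw deg 0.153018852826881 s -24.19885822462073 dy+ds 1.4430246793547299 ee [-39.94218559 -77.76581224]
t 6.25 jig [-39.9 -77.7] z 0.16136834137522205 Fjig [-0.5  0.2] -2.1 T [-0.01  0.03 -0.07]
```

```bash
sed -i 's/"s": -0.0266/"s": -0.0252/' cmd.json; python3 plan.py 92,96,100,103,105.5 -0.2 0; python3 plan.py 108,110.5,113,115.5,118 -0.2 0
```

```text
[[0.0, 0.09, 0, 0, 0, 0.0, 5], [0.0, 0.19, 0, 0, 0, 0.0, 5], [0.0, 0.29, 0, 0, 0, 0.0, 5], [0.0, 0.37, 0, 0, 0, 0.28, 5], [-0.0, 0.43, 0, 0, 0, 1.24, 5]]
cmd [ 0.4858 -0.0227] th 7.44 jig [-0.0399898  -0.05950908] arcs [102.3, 128.4] total 352.8053108531829
[[-0.01, 0.06, 0, 0, 0, 0.95, 5], [-0.01, 0.13, 0, 0, 0, 1.91, 5], [-0.03, 0.19, 0, 0, 0, 2.86, 5], [-0.05, 0.25, 0, 0, 0, 3.82, 5], [-0.08, 0.3, 0, 0, 0, 4.77, 5]]
cmd [ 0.4925 -0.0122] th 36.059999999999995 jig [-0.03540818 -0.04801919] arcs [102.3, 128.4] total 352.8053108531829
```

jog_arm:
  increments:
    - [[0, 0.09, 0, 0, 0, 0, 5], [0, 0.19, 0, 0, 0, 0, 5], [0, 0.29, 0, 0, 0, 0, 5], [0, 0.37, 0, 0, 0, 0.28, 5], [0, 0.43, 0, 0, 0, 1.24, 5]]

```text
time_s: 6.75
ee_pos: [0.486, -0.0219, 0.1613]
tcp_rot: [[-0.951, 0.309, 0.0], [0.309, 0.951, 0.0], [0.0, 0.0, -1.0]]
ft_force: [1.3, -0.1, -0.6]
grip_width: 0.105
grasp_force: 33.8
```

```bash
python3 fb.py; python3 refit.py; python3 fb.py
```

```text
t 6.75 jig [-40.  -58.8] z 0.1612781221306002 Fjig [1.3 0.1] -0.6 T [-0.02  0.   -0.01]
4765 dx,dy mm [-0.54690063 -1.33982366] dyaw deg 0.09904433674960572 s -21.256306928061164 dy+ds 2.6038694166916585 ee [-39.94273439 -58.33939707]
t 6.85 jig [-40.  -58.7] z 0.1612178208976279 Fjig [-0.4  0.4] -0.8 T [ 0.01 -0.02  0.01]
```

```bash
cat > ov.py <<'E'
from h import *
import json,sys,cv2
C=json.load(open("cmd.json")); s=robot.read_state(); p,d=vision.snapshot("wrist"); p=p.copy()
W=vision.camera_params("wrist"); K=W["intrinsics"]; T=W["T_tool_cam"]
big=cv2.resize(p,None,fx=2,fy=2,interpolation=cv2.INTER_CUBIC)
def proj(Xw):
    t=(Xw-s["ee_pos"])@np.array(s["tcp_rot"]); c=(t-T[:3,3])@T[:3,:3]; q=c@K.T; return q[:,:2]/q[:,2:]
for S,col in zip(map(float,sys.argv[2:]),((0,0,255),(0,255,0))):
    P,L=path(S/1000,800)
    for sg in (-1,1):
        N=np.c_[np.cos(L),-np.sin(L)]*.005*sg
        w=(P+N)@rot(C["yaw"]).T+C["o"]
        q=proj(np.c_[w,np.full(len(w),.125)])
        cv2.polylines(big,[np.round(q*2+.5).astype(int)],False,col,1)
x0,y0=560,330
cv2.imwrite(sys.argv[1],big[150:700,480:1280])
print(s["ee_pos"])
E
python3 ov.py pics/ov1.png -25.2 -22.6
```

```text
[ 0.48605499 -0.02178941  0.16121782]
```

View pics/ov1.png

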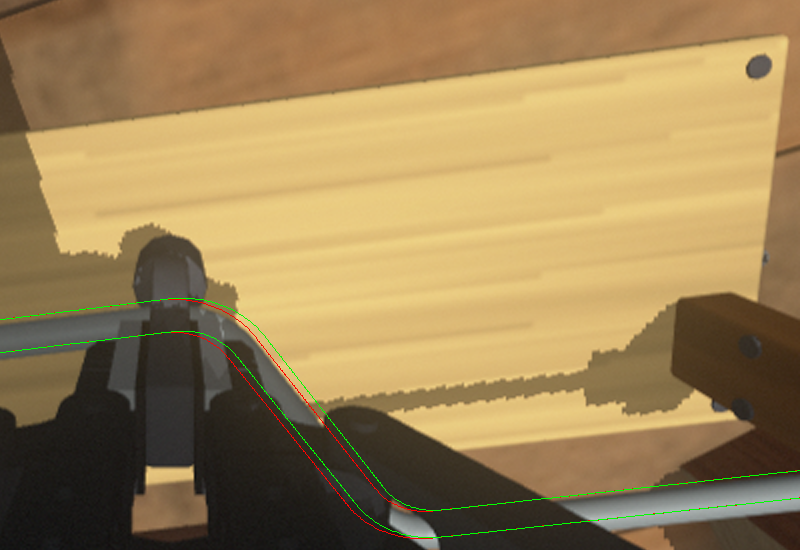

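```bash
python3 - <<'E'
import cv2
p=cv2.imread("pics/ov1.png")[280:550,190:460]
cv2.imwrite("pics/ov2.png",cv2.resize(p,(594,594),interpolation=cv2.INTER_NEAREST))
E
```

```text
(no output)
```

View pics/ov2.png

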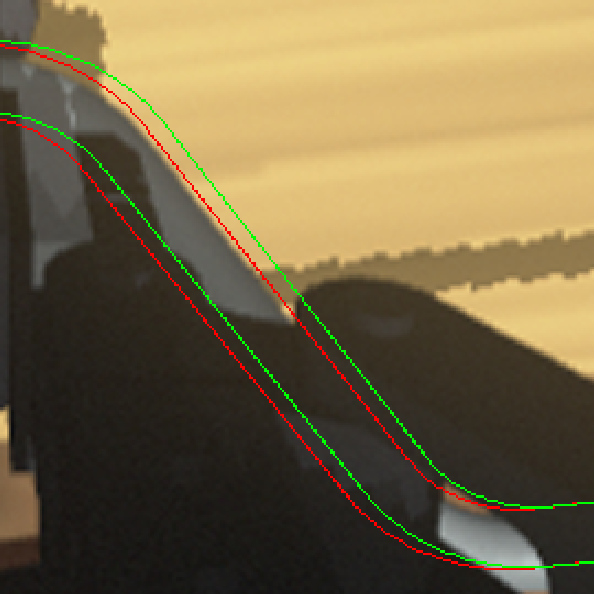

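The zoomed overlay shows the slanting leg's edge just inside the red model line (s = -25.2), near (200,205). The green line (s = -22.6) is clearly too far out, so I use s = -25.8 and continue by feel.

```bash
python3 - <<'E'
import json
C=json.load(open("cmd.json"));C.update(p=[.4858,-.0227],th=0.1298525,s=-.0258);json.dump(C,open("cmd.json","w"))
E
python3 plan.py 108,110.5,113,115.5,117 0 0
```

```text
[[-0.01, 0.07, 0, 0, 0, 1.18, 5], [-0.02, 0.13, 0, 0, 0, 2.13, 5], [-0.04, 0.19, 0, 0, 0, 3.09, 5], [-0.06, 0.25, 0, 0, 0, 4.04, 5], [-0.08, 0.28, 0, 0, 0, 4.62, 5]]
cmd [ 0.4923 -0.013 ] th 35.160000209222524 jig [-0.03544186 -0.0489438 ] arcs [101.7, 127.8] total 352.8053108531821
```

jog_arm:
  increments:
    - [[-0.01, 0.07, 0, 0, 0, 1.18, 5], [-0.02, 0.13, 0, 0, 0, 2.13, 5], [-0.04, 0.19, 0, 0, 0, 3.09, 5], [-0.06, 0.25, 0, 0, 0, 4.04, 5], [-0.08, 0.28, 0, 0, 0, 4.62, 5]]

```text
time_s: 7.4
ee_pos: [0.4925, -0.0128, 0.1613]
tcp_rot: [[-0.699, 0.715, 0.0], [0.715, 0.699, -0.0], [-0.0, 0.0, -1.0]]
ft_force: [-0.6, -0.4, -0.9]
grip_width: 0.111
grasp_force: 33.8
```

```bash
python3 fb.py; python3 plan.py 119,121,123,125,127 0 0
```

```text
t 7.4 jig [-35.2 -48.7] z 0.16128933500099776 Fjig [-0.5 -0.5] -0.9 T [ 0.03  0.   -0.03]
[[-0.0, 0.05, 0, 0, 0, 0.76, 5], [-0.01, 0.1, 0, 0, 0, 1.53, 5], [-0.02, 0.15, 0, 0, 0, 2.29, 5], [-0.03, 0.2, 0, 0, 0, 3.05, 5], [-0.05, 0.24, 0, 0, 0, 3.82, 5]]
cmd [ 0.5005 -0.0077] th 58.080000209222526 jig [-0.02822395 -0.0421196 ] arcs [101.7, 127.8] total 352.8053108531821
```

jog_arm:
  increments:
    - [[0, 0.05, 0, 0, 0, 0.76, 5], [-0.01, 0.1, 0, 0, 0, 1.53, 5], [-0.02, 0.15, 0, 0, 0, 2.29, 5], [-0.03, 0.2, 0, 0, 0, 3.05, 5], [-0.05, 0.24, 0, 0, 0, 3.82, 5]]

```text
time_s: 7.9
ee_pos: [0.5007, -0.0076, 0.1613]
tcp_rot: [[-0.365, 0.931, -0.0], [0.931, 0.365, 0.0], [0.0, -0.0, -1.0]]
ft_force: [0.1, 0.5, -1.2]
grip_width: 0.109
grasp_force: 33.8
```

```bash
python3 fb.py; python3 plan.py 131,137,143,149,153 0 0
```

```text
t 7.9 jig [-28.1 -42.1] z 0.16128563337130467 Fjig [0.  0.5] -1.2 T [-0.01 -0.02 -0.02]
[[-0.0, 0.1, 0, 0, 0, 0.32, 5], [-0.01, 0.25, 0, 0, 0, 0.32, 5], [-0.01, 0.4, 0, 0, 0, 0.32, 5], [-0.02, 0.55, 0, 0, 0, 0.32, 5], [-0.02, 0.65, 0, 0, 0, 0.32, 5]]
cmd [0.525  0.0011] th 60.00000020922252 jig [-0.00571753 -0.02910226] arcs [101.7, 127.8] total 352.8053108531821
```

No contact through the first bend. On to the middle leg.

jog_arm:
  increments:
    - [[0, 0.1, 0, 0, 0, 0.32, 5], [-0.01, 0.25, 0, 0, 0, 0.32, 5], [-0.01, 0.4, 0, 0, 0, 0.32, 5], [-0.02, 0.55, 0, 0, 0, 0.32, 5], [-0.02, 0.65, 0, 0, 0, 0.32, 5]]

```text
time_s: 8.4
ee_pos: [0.5259, 0.0013, 0.1613]
tcp_rot: [[-0.336, 0.942, 0.0], [0.942, 0.336, -0.0], [-0.0, 0.0, -1.0]]
ft_force: [0.1, 0.3, -1.2]
grip_width: 0.111
grasp_force: 33.8
```

```bash
python3 fb.py; python3 ov.py pics/ov3.png -25.8; python3 fb.py
```

```text
t 8.4 jig [ -4.9 -28.8] z 0.16127755334332824 Fjig [-0.   0.3] -1.2 T [ 0.02  0.   -0.04]
[0.52588565 0.00133254 0.16127755]
t 8.45 jig [ -4.5 -28.4] z 0.1612788534419756 Fjig [0.4 0.1] -1.1 T [-0.   -0.1  -0.03]
```

View pics/ov3.png

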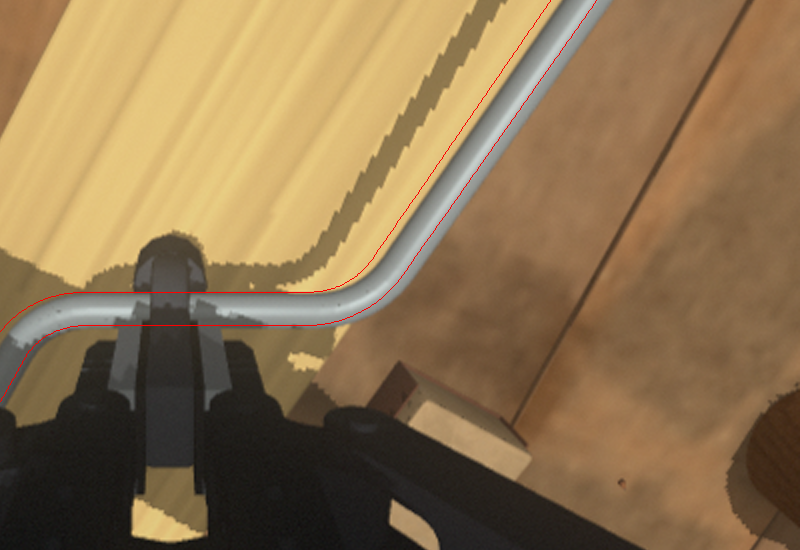

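The middle leg matches the model in this view. The last leg and the bend at (385,265) are about 2.5 mm further along the leg than modelled, which is a constant camera offset turning with the tool. I'll estimate that offset and correct for it.

```bash
cat > refit2.py <<'E'
from h import *
import json
from scipy.optimize import least_squares
from scipy.spatial import cKDTree
C=json.load(open("cmd.json"))
for k in range(2):
    vision.snapshot("wrist"); s=robot.read_state(); p,d=vision.snapshot("wrist")
    X,u,v=wcloud(d,s); Rj=rot(C["yaw"]); J=(X[:,:2]-C["o"])@Rj; e=(np.array(s["ee_pos"][:2])-C["o"])@Rj
    m=(X[:,2]>.1265)&(X[:,2]<.134)&(np.linalg.norm(J-e,axis=1)>.02)&(J[:,1]<.13)&(J[:,1]>-.15)
    m&=cKDTree(path(C["s"],800)[0]).query(J)[0]<.010
    Q=J[m]; T=cKDTree(path(C["s"],1600)[0])
    f=lambda p: T.query(Q-p)[0]
    b=least_squares(f,[0.001,0.001],loss="soft_l1",f_scale=.003,diff_step=1e-2,x_scale=.01)
    th=C["th"]; D=b.x
    tx0=np.array([-1,0]);ty0=np.array([0,1]); tx=np.array([-np.cos(th),np.sin(th)]);ty=np.array([np.sin(th),np.cos(th)])
    bt=np.linalg.solve(np.c_[tx-tx0,ty-ty0],D)
    print(m.sum(),"D",D*1000,"res",np.median(f(D)),"b_tool",bt*1000,"ee",e*1000, "leg x",[np.median(Q[Q[:,1]<-.075,0]),np.median(Q[Q[:,1]>.02,0])])
E
python3 refit2.py; python3 fb.py
```

```text
7717 D [0.89382588 1.94293984] res 0.002158235085954219 b_tool [ 2.1295482  -0.19739401] ee [ -5.03097179 -28.78189356] leg x [np.float64(-0.037740034497274436), np.float64(0.04058915127595937)]
7730 D [0.89198839 1.87322791] res 0.002152256438829217 b_tool [ 2.06825714 -0.16412935] ee [ -5.67187825 -29.3630895 ] leg x [np.float64(-0.03813737293032986), np.float64(0.040614435658870025)]
t 8.65 jig [ -5.8 -29.4] z 0.16121228539012128 Fjig [-0.4 -0.7] -1.9 T [-0.02 -0.03  0.01]
```

```bash
python3 - <<'E'
import json
from h import *
C=json.load(open("cmd.json")); C["o"]=(np.array(C["o"])+rot(C["yaw"])@[.0018,-.0010]).tolist(); C["cx"]=.0018; json.dump(C,open("cmd.json","w"))
E
sed -i 's/+corr; th=np.interp(a,A,L)/+corr; th=np.interp(a,A,L); j=j+C["cx"]*np.array([-np.cos(th),np.sin(th)])/; s/,"arcs".*$/,"bend2",np.interp([.04-.0125,.04],P[:,0],A))/' plan.py
python3 plan.py 163,173,181,187,190
```

```text
[[0.0, 0.28, 0, 0, 0, -0.0, 5], [0.0, 0.53, 0, 0, 0, -0.0, 5], [0.0, 0.73, 0, 0, 0, -0.0, 5], [0.0, 0.88, 0, 0, 0, -0.0, 5], [0.0, 0.95, 0, 0, 0, -0.0, 5]]
cmd [0.5608 0.0139] th 60.00000020922252 jig [ 0.02542239 -0.00903818] bend2 [191.35991527 352.80531085]
```

jog_arm:
  increments:
    - [[0, 0.28, 0, 0, 0, 0, 5], [0, 0.53, 0, 0, 0, 0, 5], [0, 0.73, 0, 0, 0, 0, 5], [0, 0.88, 0, 0, 0, 0, 5], [0, 0.95, 0, 0, 0, 0, 5]]

```text
time_s: 9.15
ee_pos: [0.5618, 0.0142, 0.1611]
tcp_rot: [[-0.336, 0.942, 0.0], [0.942, 0.336, -0.0], [-0.0, -0.0, -1.0]]
ft_force: [-1.1, 0.5, -1.8]
grip_width: 0.114
grasp_force: 33.8
```

```bash
python3 fb.py; python3 plan.py 191.5,193.5,195.5,198,200.5
```

```text
t 9.15 jig [26.3 -8.7] z 0.1611176343958036 Fjig [-1.1  0.3] -1.8 T [-0.05  0.01  0.01]
[[0.0, 0.04, 0, 0, 0, -0.05, 5], [0.0, 0.09, 0, 0, 0, -0.82, 5], [0.01, 0.13, 0, 0, 0, -1.58, 5], [0.02, 0.19, 0, 0, 0, -2.54, 5], [0.04, 0.25, 0, 0, 0, -3.49, 5]]
cmd [0.5696 0.0188] th 39.060000209222515 jig [ 0.03301492 -0.00288144] bend2 [191.35991527 352.80531085]
```

jog_arm:
  increments:
    - [[0, 0.04, 0, 0, 0, -0.05, 5], [0, 0.09, 0, 0, 0, -0.82, 5], [0.01, 0.13, 0, 0, 0, -1.58, 5], [0.02, 0.19, 0, 0, 0, -2.54, 5], [0.04, 0.25, 0, 0, 0, -3.49, 5]]

```text
time_s: 9.65
ee_pos: [0.5696, 0.0183, 0.1613]
tcp_rot: [[-0.652, 0.758, -0.0], [0.758, 0.652, -0.0], [0.0, -0.0, -1.0]]
ft_force: [-0.3, -0.3, -1.1]
grip_width: 0.111
grasp_force: 33.8
```

```bash
python3 fb.py; python3 plan.py 203,205.5,208,210.5,213
```

```text
t 9.65 jig [33.3 -3.2] z 0.16132373530744246 Fjig [-0.3 -0.4] -1.1 T [-0.01 -0.    0.  ]
[[0.0, 0.05, 0, 0, 0, -0.96, 5], [0.01, 0.11, 0, 0, 0, -1.91, 5], [0.03, 0.17, 0, 0, 0, -2.87, 5], [0.05, 0.22, 0, 0, 0, -3.82, 5], [0.07, 0.27, 0, 0, 0, -4.78, 5]]
cmd [0.576 0.028] th 10.38000020922252 jig [0.03781702 0.00754477] bend2 [191.35991527 352.80531085]
```

jog_arm:
  increments:
    - [[0, 0.05, 0, 0, 0, -0.96, 5], [0.01, 0.11, 0, 0, 0, -1.91, 5], [0.03, 0.17, 0, 0, 0, -2.87, 5], [0.05, 0.22, 0, 0, 0, -3.82, 5], [0.07, 0.27, 0, 0, 0, -4.78, 5]]

```text
time_s: 10.15
ee_pos: [0.576, 0.0275, 0.1613]
tcp_rot: [[-0.936, 0.352, -0.0], [0.352, 0.936, -0.0], [0.0, -0.0, -1.0]]
ft_force: [-0.5, 0.4, -1.3]
grip_width: 0.115
grasp_force: 33.8
```

```bash
python3 fb.py; python3 plan.py 216,219,224,230,234
```

```text
t 10.15 jig [37.9  7. ] z 0.1613110050801922 Fjig [-0.6  0.3] -1.3 T [ 0.01 -0.    0.  ]
[[0.0, 0.07, 0, 0, 0, -1.14, 5], [0.02, 0.14, 0, 0, 0, -1.73, 5], [0.04, 0.27, 0, 0, 0, -1.73, 5], [0.07, 0.42, 0, 0, 0, -1.73, 5], [0.08, 0.51, 0, 0, 0, -1.73, 5]]
cmd [0.5802 0.0482] th 2.0922252129928835e-07 jig [0.0382     0.02819469] bend2 [191.35991527 352.80531085]
```

jog_arm:
  increments:
    - [[0, 0.07, 0, 0, 0, -1.14, 5], [0.02, 0.14, 0, 0, 0, -1.73, 5], [0.04, 0.27, 0, 0, 0, -1.73, 5], [0.07, 0.42, 0, 0, 0, -1.73, 5], [0.08, 0.51, 0, 0, 0, -1.73, 5]]

```text
time_s: 10.65
ee_pos: [0.5805, 0.0491, 0.1612]
tcp_rot: [[-0.984, 0.181, -0.0], [0.181, 0.984, 0.001], [0.0, 0.001, -1.0]]
ft_force: [0.2, -0.7, -1.5]
grip_width: 0.106
grasp_force: 33.8
```

```bash
python3 fb.py; python3 plan.py 246,258,270,282,290; python3 ov.py pics/ov4.png -25.8
```

```text
t 10.65 jig [38.4 29. ] z 0.16123790518747252 Fjig [ 0.3 -0.7] -1.5 T [ 0.03 -0.04 -0.  ]
[[0.0, 0.3, 0, 0, 0, -0.0, 5], [0.0, 0.6, 0, 0, 0, -0.0, 5], [0.0, 0.9, 0, 0, 0, -0.0, 5], [0.0, 1.2, 0, 0, 0, -0.0, 5], [0.0, 1.4, 0, 0, 0, -0.0, 5]]
cmd [0.5903 0.1033] th 2.0922252129928835e-07 jig [0.0382     0.08419469] bend2 [191.35991527 352.80531085]
[0.58050108 0.04908797 0.16123791]
```

View pics/ov4.png

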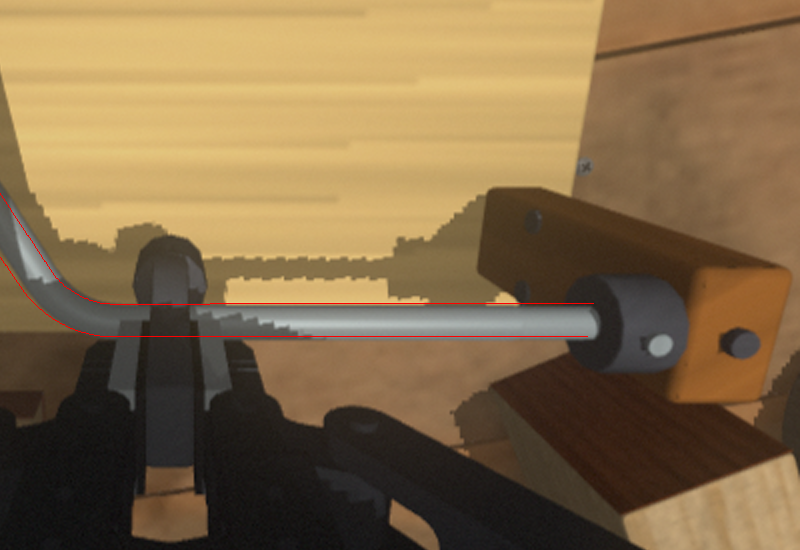

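Past the second bend and clear of contact; the collar's face is at (597,320). A wooden block stands behind the second post, so I check its height against the gripper.

```bash
python3 - <<'E'
from h import *
for c in ("top","scene"):
    X,u,v=cloud(c,np.load(c+"_d.npy"))
    m=(X[:,0]>.58)&(X[:,0]<.80)&(X[:,1]>.10)&(X[:,1]<.32)&(X[:,2]>.05)
    Q=X[m]
    for z0,z1 in ((.05,.1),(.1,.128),(.128,.15),(.15,.2),(.2,.3)):
        q=Q[(Q[:,2]>z0)&(Q[:,2]<z1)]
        if len(q): print(c,z0,z1,len(q),q.min(0).round(3),q.max(0).round(3))
E
```

```text
top 0.05 0.1 880 [0.588 0.182 0.05 ] [0.799 0.281 0.1  ]
top 0.1 0.128 635 [0.588 0.1   0.1  ] [0.8   0.278 0.128]
top 0.128 0.15 359 [0.588 0.1   0.128] [0.63  0.209 0.142]
top 0.2 0.3 5 [0.795 0.258 0.296] [0.8   0.271 0.298]
scene 0.05 0.1 1439 [0.589 0.176 0.05 ] [0.8   0.279 0.1  ]
scene 0.1 0.128 268 [0.589 0.1   0.1  ] [0.798 0.275 0.128]
scene 0.128 0.15 237 [0.589 0.101 0.128] [0.629 0.208 0.142]
scene 0.2 0.3 3 [0.796 0.257 0.296] [0.797 0.266 0.299]
```

jog_arm:
  increments:
    - [[0, 0.3, 0, 0, 0, 0, 5], [0, 0.6, 0, 0, 0, 0, 5], [0, 0.9, 0, 0, 0, 0, 5], [0, 1.2, 0, 0, 0, 0, 5], [0, 1.4, 0, 0, 0, 0, 5]]

```text
time_s: 11.2
ee_pos: [0.5907, 0.1055, 0.1612]
tcp_rot: [[-0.984, 0.179, -0.0], [0.179, 0.984, 0.001], [0.0, 0.001, -1.0]]
ft_force: [-0.4, 0.1, -1.2]
grip_width: 0.111
grasp_force: 33.8
```

```bash
python3 fb.py; python3 plan.py 300,308,316,324,328; 
```

```text
t 11.2 jig [38.4 86.3] z 0.16116956855762843 Fjig [-0.4  0. ] -1.2 T [0.   0.03 0.  ]
[[0.0, 0.25, 0, 0, 0, -0.0, 5], [0.0, 0.45, 0, 0, 0, -0.0, 5], [0.0, 0.65, 0, 0, 0, -0.0, 5], [0.0, 0.85, 0, 0, 0, -0.0, 5], [0.0, 0.95, 0, 0, 0, -0.0, 5]]
cmd [0.5971 0.1407] th 2.0922252129928835e-07 jig [0.0382     0.12219469] bend2 [191.35991527 352.80531085]
```

jog_arm:
  increments:
    - [[0, 0.25, 0, 0, 0, 0, 5], [0, 0.45, 0, 0, 0, 0, 5], [0, 0.65, 0, 0, 0, 0, 5], [0, 0.85, 0, 0, 0, 0, 5], [0, 0.95, 0, 0, 0, 0, 5]]

```text
time_s: 11.7
ee_pos: [0.5976, 0.1417, 0.1612]
tcp_rot: [[-0.984, 0.18, 0.0], [0.18, 0.984, 0.001], [0.0, 0.001, -1.0]]
ft_force: [0.4, -0.3, -1.6]
grip_width: 0.112
grasp_force: 33.8
```

jog_arm:
  increments:
    - [[0, 0.08, 0, 0, 0, 0, 5], [0, 0.16, 0, 0, 0, 0, 5], [0, 0.24, 0, 0, 0, 0, 5], [0, 0.3, 0, 0, 0, 0, 5], [0, 0.35, 0, 0, 0, 0, 5]]

```text
time_s: 12.2
ee_pos: [0.6001, 0.1543, 0.1613]
tcp_rot: [[-0.983, 0.181, -0.0], [0.181, 0.983, -0.0], [0.0, -0.0, -1.0]]
ft_force: [0.1, 0.1, -1.7]
grip_width: 0.112
grasp_force: 33.8
```

```bash
python3 fb.py;python3 -c "
from plant import vision;vision.snapshot('wrist');vision.snapshot('wrist');vision.snapshot('wrist')"; python3 fb.py
```

```text
t 12.2 jig [ 38.8 136. ] z 0.16129175202264392 Fjig [0.1 0.1] -1.7 T [-0.02 -0.01  0.04]
t 12.35 jig [ 38.8 136. ] z 0.16131010200578175 Fjig [-0.4 -0.2] -1.2 T [-0.02 -0.02  0.06]
```

Now creep at 0.8 mm per row until the force shows contact.

jog_arm:
  increments:
    - [[0, 0.02, 0, 0, 0, 0, 5], [0, 0.04, 0, 0, 0, 0, 5], [0, 0.06, 0, 0, 0, 0, 5], [0, 0.08, 0, 0, 0, 0, 5], [0, 0.1, 0, 0, 0, 0, 5]]

```text
time_s: 12.85
ee_pos: [0.6008, 0.1582, 0.1613]
tcp_rot: [[-0.984, 0.181, 0.0], [0.181, 0.984, -0.0], [-0.0, -0.0, -1.0]]
ft_force: [-0.1, -0.0, -0.4]
grip_width: 0.113
grasp_force: 33.8
```

jog_arm:
  increments:
    - [[0, 0.02, 0, 0, 0, 0, 5], [0, 0.04, 0, 0, 0, 0, 5], [0, 0.05, 0, 0, 0, 0, 5], [0, 0.05, 0, 0, 0, 0, 5]]

```text
time_s: 13.25
ee_pos: [0.6011, 0.1602, 0.1613]
tcp_rot: [[-0.984, 0.181, -0.0], [0.181, 0.984, 0.0], [0.0, 0.0, -1.0]]
ft_force: [-0.6, -0.3, -1.9]
grip_width: 0.115
grasp_force: 33.8
```

jog_arm:
  increments:
    - [[0, 0.02, 0, 0, 0, 0, 5], [0, 0.03, 0, 0, 0, 0, 5], [0, 0.04, 0, 0, 0, 0, 5], [0, 0.04, 0, 0, 0, 0, 5]]

```text
time_s: 13.65
ee_pos: [0.6013, 0.1609, 0.1613]
tcp_rot: [[-0.983, 0.182, -0.0], [0.182, 0.983, -0.001], [0.0, -0.001, -1.0]]
ft_force: [0.1, -2.4, -0.9]
grip_width: 0.112
grasp_force: 33.9
```

Contact with the stop at about 2.4 N. I ease back a little, lower the gauge to hang on the rod, and let go.

jog_arm:
  increments:
    - [[0, 0.01, 0.03, 0, 0, 0, 5], [0, -0.02, 0.05, 0, 0, 0, 5], [0, -0.02, 0.05, 0, 0, 0, 5], [0, -0.02, 0.05, 0, 0, 0, 5]]

```text
time_s: 14.05
ee_pos: [0.6015, 0.1608, 0.1592]
tcp_rot: [[-0.983, 0.181, 0.0], [0.181, 0.983, -0.0], [-0.0, -0.0, -1.0]]
ft_force: [1.4, -1.6, -1.1]
grip_width: 0.104
grasp_force: 33.9
```

jog_arm:
  increments:
    - [[0, 0, 0, 0, 0, 0, 14], [0, 0, 0, 0, 0, 0, 22], [0, 0, 0, 0, 0, 0, 34], [0, 0, 0, 0, 0, 0, 40], [0, 0, 0, 0, 0, 0, 40]]

```text
time_s: 14.55
ee_pos: [0.6013, 0.1611, 0.1594]
tcp_rot: [[-0.984, 0.181, 0.0], [0.181, 0.984, 0.0], [-0.0, 0.0, -1.0]]
ft_force: [0.7, -0.1, 0.0]
grip_width: 0.467
grasp_force: 0.0
```

```bash
python3 - <<'E'
from h import *
import cv2
for i in range(2): p,d=vision.snapshot("wrist")
s=robot.read_state(); p,d=vision.snapshot("wrist"); print(s["time_s"],s["ee_pos"],s["ft_force"],s["grip_width"])
cv2.imwrite("pics/w5.png",p)
E
```

```text
14.65 [0.60125878 0.16099967 0.15935216] [-0.17496832 -0.11383275 -0.59288998] 0.4669104929606857
```

View pics/w5.png

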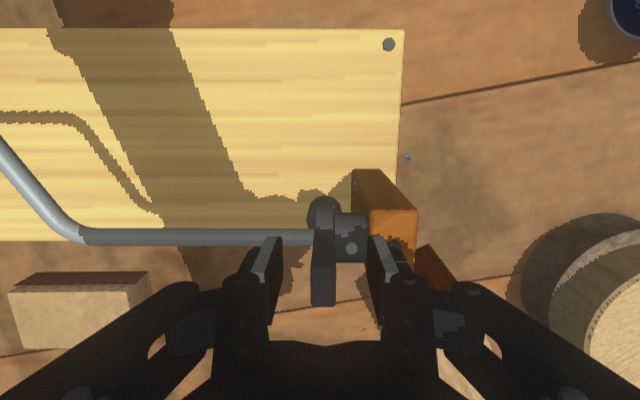

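The gauge at (323,250) hangs free between the open fingers, against the collar at (350,237). I withdraw straight up.

jog_arm:
  increments:
    - [[0, 0, -0.3, 0, 0, 0, 40], [0, 0, -0.8, 0, 0, 0, 40], [0, 0, -1.5, 0, 0, 0, 40], [0, 0, -2.2, 0, 0, 0, 40], [0, 0, -2.5, 0, 0, 0, 40]]

```text
time_s: 15.2
ee_pos: [0.6029, 0.1609, 0.2635]
tcp_rot: [[-0.983, 0.181, 0.006], [0.181, 0.983, 0.002], [-0.006, 0.003, -1.0]]
ft_force: [0.6, -0.4, -0.2]
grip_width: 0.467
grasp_force: 0.0
```

jog_arm:
  increments:
    - [[0, 0, 0, 0, 0, 0, 40], [0, 0, 0, 0, 0, 0, 40], [0, 0, 0, 0, 0, 0, 40], [0, 0, 0, 0, 0, 0, 40], [0, 0, 0, 0, 0, 0, 40]]

```text
time_s: 15.7
ee_pos: [0.6008, 0.1609, 0.2582]
tcp_rot: [[-0.983, 0.181, -0.002], [0.181, 0.983, -0.001], [0.002, -0.001, -1.0]]
ft_force: [-0.4, -0.5, 0.6]
grip_width: 0.465
grasp_force: 0.0
```

```bash
python3 - <<'E'
from h import *
import cv2,json
C=json.load(open("cmd.json"))
s=robot.read_state(); p,d=vision.snapshot("wrist"); cv2.imwrite("pics/w6.png",p); print(s["ee_pos"],s["ft_force"])
X,u,v=wcloud(d,s); J=(X[:,:2]-C["o"])@rot(C["yaw"])
m=(abs(J[:,0]-.04)<.03)&(abs(J[:,1]-.142)<.03)&(X[:,2]>.17)&(X[:,2]<.19)
print(m.sum(),np.median(J[m],0),X[m,2].max(),cv2.minAreaRect(J[m].astype(np.float32)*1000))
for l in ("gauge_hole","stop_face"):
    print(l,[(np.round(x["position"],3).tolist(),round(x["score"],2)) for x in vision.mark_of("wrist",l)])
E
```

```text
[0.60075635 0.16086399 0.25816115] [-0.44357758 -0.53975497  0.55085698]
423 [0.03622091 0.14061624] 0.184437827978983 ((37.852901458740234, 140.63812255859375), (9.7379150390625, 17.965927124023438), 89.80538177490234)
gauge_hole [([0.601, 0.163, 0.12], 0.6)]
stop_face [([0.608, 0.165, 0.129], 0.57)]
```

View pics/w6.png

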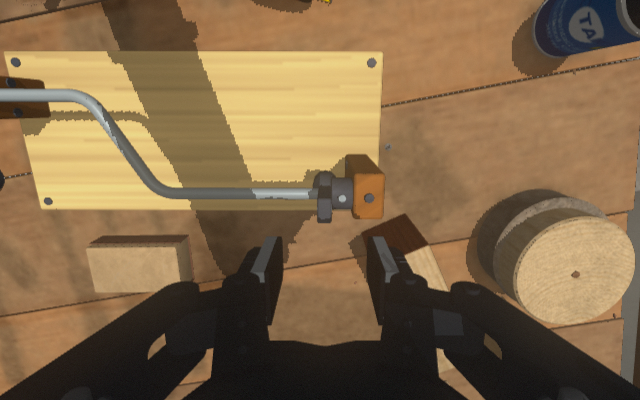

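The gauge hangs upright at (323,197), touching the collar at (343,197), and the gripper is clear. I'm handing in.

```bash
python3 -c "
from plant import workorder
print(workorder.hand_in())"
```

```text
the job is handed in; nothing more can be done
None
```

The ring gauge was run round both bends to the stop collar, touched it at about 2.4 N, and was left hanging there released; the job is handed in at about 16 s, and the hand-in returned no verdict.

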